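# Ground a tubular radio filter in the sprung V-cradle and hold it pressed

## Task

Take the thick aluminium filter tube out of its rest and lower it gently into the V-shaped jaws of the sprung test cradle, lying centred along the cradle with its thin connector end pointing at the black test head. Then press it down, without ramming it, until the sprung cradle reaches its lower stop, the tube bearing on both sides of the V, and finish while still holding it pressed there with the gripper. Leave the other things on the desk where they are.

Things in the scene. Friction and masses are not known exactly. Their poses are not given: they have to be found in the camera images.
- tube: The filter: aluminium barrel, 40 mm diameter, 130 mm long, 0.2 to 0.4 kg, with a brass connector stub (16 mm diameter, 25 mm long, 21 mm steel collar at its root) on one end only. Origin: on the axis at the barrel's middle; x along the barrel towards the connector; rotation about x is of no importance. It starts lying level in the rest.
- connector (a point): Free end of the connector stub: on the tube's axis, 90 mm from the tube's origin along its x.
- rest: Low grey plastic rest, fixed: plate 150 x 64 x 4 mm; two support blocks (28 mm long, 54 mm wide, centred 50 mm either side of the middle along x, top at 16 mm, rubber ridges to 24 mm) hold the tube, its axis 36 mm above the desk, connector to the rest's +x. Between the blocks 72 mm are free for fingers, above the plate. Origin: centre of underside; x along the tube.
- jig: Test jig, fixed: grey base plate 200 x 100 x 12 mm (x from -85 to 115 mm), the sprung cradle above it, and at its +x end the black test head: a block 34 mm along x, 60 mm wide, 80 mm high, centred at x = 135 mm, its socket facing the cradle. Origin: on the desk under the cradle's middle; x along the cradle towards the test head, z up.
- cradle (a joint): How far the sprung cradle is pressed down, m: 0 at rest (up), 0.010 on its lower stop. It moves only vertically. With the tube lying in it a push of about 5 N starts it moving and about 13 N brings it to the stop (a newton or so either way with the tube's mass). It springs back when released.
- seat (a point): Point on the cradle, moving with it, where the middle of the tube's axis lies when the tube is seated: 68 mm above the desk with the cradle up, 58 mm with it fully down. x along the cradle to the test head, z up.
- jaw_left: The two steel faces at 45 degrees on the cradle's +y side: the left contact line. Two V-forks, 24 mm long, stand 42 mm either side of the cradle's middle along x; V 90 degrees, about 48 mm wide at the mouth, ending 4 mm below the seated tube's axis. 60 mm between the forks are free for fingers, above the cradle plate (32 mm below the seat). Origin: on the desk under the middle, cradle up.
- jaw_right: The same two faces on the cradle's -y side: the right contact line. Same origin.
- mic: Bystander, stays: black hand microphone, 85 x 50 x 26 mm, lying between the jig and the rest. Origin: centre of its underside.
- stapler: Bystander, stays: black stapler, 125 mm long, 50 mm high. Origin: centre of its underside.
- mug: Bystander, stays: white mug, 80 mm wide, 90 mm high. Origin: centre of its underside.
- adapter: Bystander, stays: thin aluminium adapter, 25 mm diameter and 85 mm high, standing on end. Not the filter. Origin: centre of its underside.
- contact_can: Bystander, stays: can, 52 mm diameter and 100 mm high, upright. Origin: centre of its underside.
- driver: Bystander, stays: screwdriver, 170 mm long, lying. Origin: at its underside, about mid-length.

How it is judged:
By the outcome, as a careful person would: the job done as asked, in the order asked, and still so for the second after the job is handed in, while the arm keeps its last pose, push and grip.
It also fails if it takes over 45 s, if anything falls off the work surface, if the arm or the gripper's body presses on something with over 40 N, if the wrist force passes 120 N, or if a joint passes its speed limit or range.

## Robot

A 6-joint arm with a two-finger parallel gripper is mounted at the origin on the work surface. World frame = base frame: x ahead of the robot, y to its left, z up, the work surface at z = 0. Lengths are in m, angles in degrees, forces in N, time in s.
With the tool pointing down it reaches from about 0.25 to 0.725 m from the base axis. Payload 9.7 kg.
Tool frame: the origin (TCP) lies at the very end of the fingers, on their centre line; the grasp point (between the pads) lies 19 mm behind it; y points along the fingers, x is the direction in which the jaws open and shut, and the axes are right-handed (so a half turn about y gives the same grasp; the last joint's range is limited). The gripper opens to 85 mm and grips with 20 to 120 N. Pads are 22 mm wide; open, the fingers measure 114 mm over their backs; the gripper's body (76 mm by 85 mm) begins 54 mm behind the grasp point. The pads swing forward as they close: fully open they stand 13 mm farther back than shut.
Start: joints at [-71.047, 4.979, 10.078, 95.1, 0, 90], TCP at [0.179, -0.52, 0.231] pointing down, gripper open.
Joint ranges: [-179.16, 179.16], [-48.56, 103.87], [-65.8, 70.77], [-126.05, 130.52], [-82.76, 87.17], [-180, 180]. Speed limits (degrees/s): [127.2, 127.2, 147.25, 180, 180, 180].

## Interface

Orientations are given as [roll, pitch, yaw] about the fixed x, y, z axes, in that order (R = Rz(yaw) Ry(pitch) Rx(roll)).
In Python, from workcell import bot gives the robot as it stands.
- The arm moves only by the shell command python3 -m jog 'ROWS' [FORCE]. ROWS is JSON, a list of rows, each a list of 7 numbers: the closure, from 0 (fully open) to 1 (shut), then the shift along the world's x, y, z in units of 25 mm (1.0 is 25 mm), then the turn, a rotation vector about the world's x, y, z in units of 5 degrees (1.0 is 5 degrees). A call has 1 to 5 rows; each row is the pose to reach, as a shift and turn from the pose commanded when the call began; what a row does not reach only later rows make up. A row lasts 1/10 s, in which the tool goes at most 50 mm and 8.59 degrees, less where a joint would pass 70% of its speed; a pose out of reach is approached as far as the arm can. A call with a gripper value outside its range is refused whole. The fingers move at their own pace and stop on an object; FORCE is the grip in N (left out, the last holds). Time passes only in rows, so rows that repeat a pose let the fingers close. It gives the time, the measured TCP pose, the force and the opening at its end, in the units of the state.
- bot.get_obs(): the state, without advancing time (a new reading comes with each control period).
- bot.camera(name): name is "scene" or "top" or "wrist"; returns (picture, depth): 480x640x3 uint8, red, green, blue; 480x640 float32, m along the optical axis (not along the pixel's ray), 0 where there is no reading.
- bot.camera_model(name): a dict with "fx", "fy", "cx", "cy" (pixels), "rvec" (rotation vector, rad) and "tvec" (3), from world to camera coordinates, as OpenCV has them; the wrist camera has in their place "tool_from_camera" (4x4, takes a point from camera to tool coordinates, whose origin is the TCP and whose axes are the tool frame's). Camera axes: x right, y down, z forward; pixel columns grow to the right and rows downward; lengths in m; the calibration is good to about 2 mm. A picture is of the moment at which its call begins: read the wrist's pose just before it. camera_model takes no time and is no camera call.
- bot.job_done(): hands the job in, once; it reports no verdict.
Trained networks look in the newest picture that a camera, given by its name, has taken for a name from the list of things; names that differ only in an ending like _2 or _b are one class to them, and where a whole thing is asked for, a point or a joint stands for the part that bears it (a point fixed in the world has none). Each returns a list of dicts, best first, with "conf" (0 to 1); they miss things now and then, are a little off and sometimes report something else, mostly with a low value. They report only what shows in the picture. A call takes as long as a camera call.
- bot.regions_of(camera, label): "pixels" (480x640 bool, what is visible of it) and "point" ([row, column] in pixels, amid what is visible of it).
The state is a dict: "time": time; "q": joint angles; "qd": joint speeds; "joint_efforts": joint torques, N m; "ee_pos": TCP position; "tcp_rot": TCP orientation; "wrist_force": force on the tool from outside, world axes, zero at the start; "torque": the same for the moment, N m; "opening": finger opening in m.
Only numpy, scipy, OpenCV 4.12 (cv2) and the standard library are available. Lean on these libraries where they do the work, as an engineer would, in place of code of your own. Each camera call takes 0.05 s, during which the arm holds its last target. There are 200 camera calls.

## Working session

There is one attempt and no reset: what is moved stays moved. The work goes in short steps, Python scripts to look and compute and a shell command to move; the robot and the scene stay as the last step left them, time stands still between calls to the robot, and variables do not carry over. Pictures are saved under pics/ and viewed, about 8 in all and at most 12, crops included, and the job is handed in when it is done.

```bash
mkdir -p pics; cat > h.py <<'E'
import numpy as np, cv2
from scipy.spatial.transform import Rotation as R
from workcell import bot
def T_cw(cam):
    m=bot.camera_model(cam)
    T=np.eye(4)
    if 'rvec' in m:
        T[:3,:3]=cv2.Rodrigues(np.array(m['rvec'],float))[0]; T[:3,3]=np.ravel(m['tvec']); T=np.linalg.inv(T)
    else:
        o=bot.get_obs(); T[:3,:3]=R.from_euler('xyz',o['tcp_rot'],degrees=True).as_matrix(); T[:3,3]=o['ee_pos']
        T=T@np.array(m['tool_from_camera'])
    return m,T
def shoot(cam,name=None):
    m,T=T_cw(cam); p,d=bot.camera(cam)
    if name: cv2.imwrite(f'pics/{name}.png',p[:,:,::-1])
    v,u=np.mgrid[:480,:640]
    P=np.stack([(u-m['cx'])/m['fx']*d,(v-m['cy'])/m['fy']*d,d],-1)@T[:3,:3].T+T[:3,3]
    P[d==0]=np.nan
    return p,d,P
E
python3 - <<'E'
from h import *
o=bot.get_obs(); print(o)
for c in ['top','scene']:
    p,d,P=shoot(c,c+'0')
    print(c,T_cw(c)[1][:3,3])
    for l in ['tube','connector','rest','jig','cradle','jaw_left','jaw_right','mic','stapler','mug','adapter','contact_can','driver']:
        try:
            for r in bot.regions_of(c,l)[:2]:
                q=P[r['pixels']]; q=q[~np.isnan(q[:,0])]
                print(l,round(r['conf'],2),np.round(r['point']),r['pixels'].sum(),np.round(np.median(q,0),3),np.round(np.percentile(q,2,axis=0),3),np.round(np.percentile(q,98,axis=0),3))
        except Exception as e: print(l,e)
E
```

```text
{'time': 0.0, 'q': array([-7.10450567e+01,  5.01042709e+00,  1.00321242e+01,  9.51000073e+01,
        5.17005931e-04,  8.99992430e+01]), 'qd': array([-0.03874567, -0.06131801, -0.11110406, -0.07594521,  0.03929732,
       -0.02210652]), 'joint_efforts': array([ 5.29457539e-04, -5.20395541e+01,  4.64796317e+01,  1.63446693e-02,
        7.77834816e-05,  1.61836232e-05]), 'ee_pos': array([ 0.17857544, -0.51994071,  0.23056867]), 'tcp_rot': array([-8.99994820e+01,  7.83101846e-02, -7.10442997e+01]), 'wrist_force': array([-1.20921556, -0.32322178, -0.19244188]), 'torque': array([ 0.05187875, -0.03337044,  0.00950821]), 'opening': 0.08519384077015751}
top [0.3026157  0.01110724 1.18701856]
tube 0.59 [260. 435.] 1112 [ 0.528 -0.251  0.052] [ 0.475 -0.302  0.004] [ 0.588 -0.199  0.059]
connector 0.68 [261. 436.] 1060 [ 0.53  -0.249  0.052] [ 0.476 -0.301  0.005] [ 0.587 -0.198  0.059]
rest 0.85 [271. 426.] 575 [ 0.508 -0.245  0.005] [ 0.46  -0.314 -0.   ] [ 0.569 -0.194  0.032]
rest 0.16 [232. 226.] 201 [0.554 0.236 0.057] [0.529 0.153 0.046] [0.574 0.256 0.067]
jig 0.92 [240. 226.] 4253 [0.
[... 2322 characters left out ...]
54 0.177 0.053] [0.53  0.15  0.036] [0.577 0.253 0.064]
mic 0.6 [264. 329.] 1154 [0.558 0.032 0.024] [ 0.509  0.005 -0.001] [0.589 0.057 0.028]
stapler 0.6 [372. 312.] 2082 [0.775 0.092 0.037] [0.756 0.03  0.005] [0.786 0.145 0.049]
mug 0.94 [384. 437.] 3842 [0.714 0.277 0.05 ] [0.68  0.237 0.002] [0.768 0.313 0.09 ]
mug 0.7 [232. 193.] 743 [ 0.553 -0.238  0.004] [ 0.469 -0.32  -0.   ] [ 0.596 -0.192  0.023]
adapter 0.72 [332. 223.] 489 [ 0.773 -0.061  0.053] [ 0.76  -0.075  0.003] [ 0.779 -0.055  0.085]
contact_can 0.93 [274. 126.] 1778 [ 0.744 -0.263  0.074] [ 0.712 -0.299  0.001] [ 0.76  -0.251  0.101]
driver 0.94 [224. 472.] 613 [0.355 0.272 0.019] [0.295 0.228 0.   ] [0.38  0.363 0.026]
```

```bash
python3 - <<'E'
from h import *
def pca(q):
    c=q.mean(0); u,s,v=np.linalg.svd(q-c,full_matrices=False); return c,v[0]
ims=[]
for c in ['top','scene']:
    p,d,P=shoot(c)
    t=[r for r in bot.regions_of(c,'tube')][0]
    M=t['pixels']&(np.nan_to_num(P[...,2])>.03)
    q=P[M]; 
    ridge=q[q[:,2]>.048]
    for k,e in (('all',q),('ridge',ridge)):
        cc,a=pca(e[:,:2]); s=(e[:,:2]-cc)@a
        print(c,k,'mid',cc+a*(s.min()+s.max())/2,'ang',np.degrees(np.arctan2(a[1],a[0])),'ext',s.min(),s.max(),len(e))
        # widths along
        n=np.array([-a[1],a[0]]); w=(e[:,:2]-cc)@n
        for lo in np.arange(-.09,.09,.01):
            m=(s>=lo)&(s<lo+.01)
            if m.any(): print('  %.3f n%d w %.3f..%.3f zmax %.3f'%(lo,m.sum(),w[m].min(),w[m].max(),e[m,2].max())) if k=='all' else 0
    j=bot.regions_of(c,'jig')[0]['pixels']; q=P[j]; q=q[~np.isnan(q[:,0])]
    h=q[(q[:,2]>.074)&(q[:,2]<.09)]; print('head top',cv2.minAreaRect(h[:,:2].astype(np.float32)),h.mean(0))
    b=q[(q[:,2]>.006)&(q[:,2]<.018)]; print('base',cv2.minAreaRect(b[:,:2].astype(np.float32)))
    f=q[(q[:,2]>.052)&(q[:,2]<.070)]; print('forktops',cv2.minAreaRect(f[:,:2].astype(np.float32)),f[:,2].max())
    ims.append(cv2.resize(p[:,:,::-1][140:360,80:480] if c=='top' else p[:,:,::-1][150:370,120:520],(800,440)))
    ims[-1]=cv2.resize(ims[-1],(540,298))
cv2.imwrite('pics/a.png',np.vstack(ims))
E
```

```text
top all mid [0.34696545 0.27363149] ang 130.01385923149758 ext -0.02143877749847386 0.03796115413399029 3
  -0.030 n1 w 0.000..0.000 zmax 0.031
  -0.020 n1 w -0.000..-0.000 zmax 0.031
  0.030 n1 w 0.000..0.000 zmax 0.030<stdin>:3: RuntimeWarning: Mean of empty slice.
  ret = um.true_divide(
Traceback (most recent call last):
IndexError: index 0 is out of bounds for axis 0 with size 0
```

```bash
python3 - <<'E'
from h import *
def pca(q):
    c=q.mean(0); u,s,v=np.linalg.svd(q-c,full_matrices=False); return c,v[0]
ims=[]
for c in ['top','scene']:
    p,d,P=shoot(c)
    X,Y,Z=P[...,0],P[...,1],P[...,2]
    q=P[(X>.44)&(X<.63)&(Y>-.35)&(Y<-.16)&(Z>.03)]
    ridge=q[q[:,2]>.050]
    cc,a=pca(ridge[:,:2]); s=(ridge[:,:2]-cc)@a
    print(c,'ridge mid',cc+a*(s.min()+s.max())/2,'ang',np.degrees(np.arctan2(a[1],a[0])),'ext',s.min(),s.max(),len(ridge))
    n=np.array([-a[1],a[0]]); s=(q[:,:2]-cc)@a; w=(q[:,:2]-cc)@n
    for lo in np.arange(-.1,.1,.01):
        m=(s>=lo)&(s<lo+.01)
        if m.any(): print('  %.3f n%d w %.3f..%.3f zmax %.3f'%(lo,m.sum(),w[m].min(),w[m].max(),q[m,2].max()))
    print('  cc',cc,a)
    q=P[(X>.45)&(X<.64)&(Y>.1)&(Y<.39)]
    h=q[(q[:,2]>.076)&(q[:,2]<.09)]; print('head top',cv2.minAreaRect(h[:,:2].astype(np.float32)),h.mean(0))
    b=q[(q[:,2]>.008)&(q[:,2]<.016)]; print('base',cv2.minAreaRect(b[:,:2].astype(np.float32)))
    f=q[(q[:,2]>.054)&(q[:,2]<.070)&(q[:,1]<.28)]; print('forktops',cv2.minAreaRect(f[:,:2].astype(np.float32)),f[:,2].max())
    I=p[:,:,::-1]
    ims.append(cv2.resize(I[140:360,80:480] if c=='top' else I[150:370,120:520],(540,298)))
cv2.imwrite('pics/a.png',np.vstack(ims))
E
```

```text
top ridge mid [ 0.5273764  -0.25467348] ang -136.44137117189146 ext -0.06693197057084277 0.06441943146579528 663
  -0.090 n29 w -0.006..0.009 zmax 0.049
  -0.080 n32 w -0.010..0.010 zmax 0.049
  -0.070 n57 w -0.018..0.021 zmax 0.062
  -0.060 n73 w -0.019..0.020 zmax 0.063
  -0.050 n74 w -0.019..0.019 zmax 0.059
  -0.040 n73 w -0.019..0.019 zmax 0.059
  -0.030 n74 w -0.019..0.019 zmax 0.060
  -0.020 n75 w -0.019..0.021 zmax 0.060
  -0.010 n74 w -0.019..0.019 zmax 0.061
  -0.000 n76 w -0.019..0.020 zmax 0.059
  0.010 n76 w -0.019..0.018 zmax 0.059
  0.020 n77 w -0.018..0.019 zmax 0.060
  0.030 n76 w -0.018..0.020 zmax 0.061
  0.040 n76 w -0.018..0.020 zmax 0.060
  0.050 n80 w -0.019..0.020 zmax 0.060
  0.060 n35 w -0.020..0.017 zmax 0.060
  cc [ 0.52646602 -0.25553917] [-0.72466962 -0.68909647]
head top ((0.5710442066192627, 0.33629950881004333), (0.038686178624629974, 0.05927015468478203), 74.3885498046875) [0.57095032 0.33850767 0.08027876]
base ((0.545656144618988, 0.24209795892238617), (0.2393517941236496, 0.10795959830284119), 72.4789047241211)
forktops ((0.5334471464157104, 0.209
[... 635 characters left out ...]
020 zmax 0.058
  0.030 n72 w -0.020..0.020 zmax 0.058
  0.040 n71 w -0.020..0.019 zmax 0.057
  0.050 n139 w -0.020..0.019 zmax 0.059
  0.060 n97 w -0.019..0.019 zmax 0.056
  0.070 n41 w -0.010..0.007 zmax 0.047
  0.080 n51 w -0.009..0.007 zmax 0.045
  cc [ 0.53325052 -0.25577133] [0.71891431 0.69509871]
head top ((0.5743259191513062, 0.3366397023200989), (0.03399668633937836, 0.061119575053453445), 71.43524932861328) [0.57646284 0.33627617 0.07925621]
base ((0.545830249786377, 0.2408992499113083), (0.2397223562002182, 0.10296773165464401), 73.18601989746094)
forktops ((0.5353274345397949, 0.20741447806358337), (0.10847730934619904, 0.06198498606681824), 72.89456939697266) 0.06632945982287364
```

View pics/a.png

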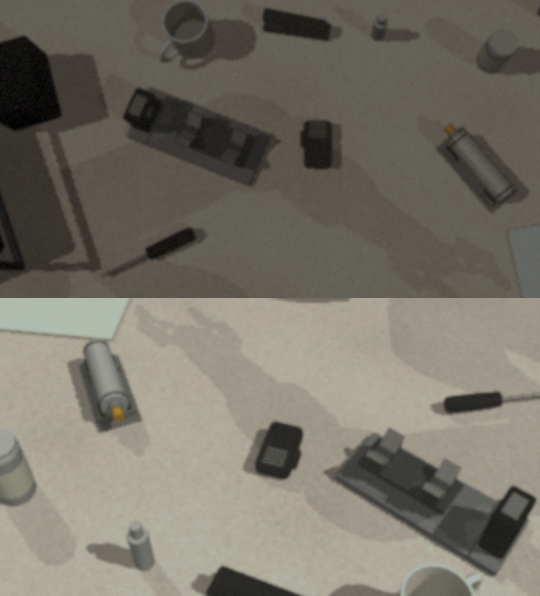

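The picture shows the tube at right in the top view (~480,165), with its brass connector facing up and left. The jig is at ~(200,137) with the black head on its left end, and the mic lies between them. I estimate the tube at (0.529,-0.256) with yaw 43.8°, and the seat at (0.534,0.208) with yaw 73°.

```bash
python3 -m jog '[[0,1.4,1.1,-0.1,0,0,0.5],[0,2.8,2.2,-0.2,0,0,1],[0,4.2,3.3,-0.4,0,0,1.5],[0,5.6,4.3,-0.5,0,0,2],[0,7,5.3,-0.6,0,0,2.5]]' 80
python3 -m jog '[[0,1.4,1.1,-0.1,0,0,0.5],[0,2.8,2.2,-0.2,0,0,1],[0,4.2,3.3,-0.4,0,0,1.5],[0,5.6,4.3,-0.5,0,0,2],[0,7,5.26,-0.6,0,0,2.46]]'
python3 -m jog '[[0,0,0,0,0,0,0],[0,0,0,0,0,0,0]]'
python3 - <<'E'
from h import *
p,d,P=shoot('wrist','w1')
o=bot.get_obs(); print(o['ee_pos'],o['tcp_rot'],o['wrist_force'])
X,Y,Z=P[...,0],P[...,1],P[...,2]
q=P[(X>.44)&(X<.63)&(Y>-.35)&(Y<-.16)&(Z>.025)&(Z<.07)]
ridge=q[q[:,2]>np.percentile(q[:,2],99)-.007]
cc=ridge.mean(0)[:2]; a=np.linalg.svd(ridge[:,:2]-cc,full_matrices=False)[2][0]; a*=np.sign(a[0]); n=np.array([-a[1],a[0]])
s=(q[:,:2]-cc)@a; w=(q[:,:2]-cc)@n
print(cc,a,np.degrees(np.arctan2(a[1],a[0])),len(q))
for lo in np.arange(-.1,.1,.005):
    m=(s>=lo)&(s<lo+.005)
    if m.any(): print('%.3f n%d w %.3f..%.3f z99 %.4f'%(lo,m.sum(),*np.percentile(w[m],[1,99]),np.percentile(q[m,2],99)))
E
```

```text
time: 2.1
ee_pos: [0.3548, -0.3864, 0.2163]
tcp_rot: [-90.0, -0.0, -58.5]
wrist_force: [0.6, -0.8, -0.3]
opening: 0.0855
time: 2.6
ee_pos: [0.53, -0.2547, 0.2013]
tcp_rot: [-90.0, -0.0, -46.1]
wrist_force: [0.1, 0.3, 0.0]
opening: 0.0853
time: 2.8
ee_pos: [0.529, -0.2555, 0.2008]
tcp_rot: [-90.0, 0.1, -46.2]
wrist_force: [-0.2, -0.2, 0.6]
opening: 0.0854
[ 0.52844277 -0.25618416  0.20116029] [-9.00243872e+01  2.01864115e-02 -4.62382638e+01] [ 0.22523563  0.18842349 -0.87850284]
[ 0.53183207 -0.25465574] [0.72648812 0.68717902] 43.40721698405993 8820
-0.070 n219 w -0.019..0.019 z99 0.0570
-0.065 n260 w -0.020..0.019 z99 0.0569
-0.060 n267 w -0.020..0.019 z99 0.0570
-0.055 n263 w -0.019..0.019 z99 0.0567
-0.050 n266 w -0.019..0.019 z99 0.0566
-0.045 n269 w -0.019..0.019 z99 0.0569
-0.040 n270 w -0.019..0.019 z99 0.0566
-0.035 n280 w -0.020..0.019 z99 0.0567
-0.030 n285 w -0.020..0.019 z99 0.0566
-0.025 n290 w -0.019..0.019 z99 0.0568
-0.020 n283 w -0.019..0.019 z99 0.0566
-0.015 n297 w -0.019..0.019 z99 0.0568
-0.010 n304 w -0.019..0.020 z99 0.0568
-0.005 n306 w -0.020..0.020 z99 0.0569
0.000 n311 w -0.020..0.020 z99 0.0569
0.005 n316 w -0.019..0.020 z99 0.0568
0.010 n317 w -0.019..0.020 z99 0.0570
0.015 n329 w -0.019..0.020 z99 0.0571
0.020 n327 w -0.019..0.019 z99 0.0569
0.025 n334 w -0.020..0.019 z99 0.0568
0.030 n342 w -0.020..0.019 z99 0.0568
0.035 n341 w -0.019..0.019 z99 0.0568
0.040 n351 w -0.019..0.019 z99 0.0570
0.045 n353 w -0.019..0.019 z99 0.0570
0.050 n361 w -0.020..0.019 z99 0.0570
0.055 n368 w -0.020..0.020 z99 0.0565
0.060 n257 w -0.017..0.017 z99 0.0552
0.065 n189 w -0.010..0.010 z99 0.0481
0.070 n150 w -0.007..0.009 z99 0.0459
0.075 n145 w -0.007..0.008 z99 0.0452
0.080 n149 w -0.007..0.008 z99 0.0451
0.085 n21 w -0.007..0.008 z99 0.0441
```

View pics/w1.png

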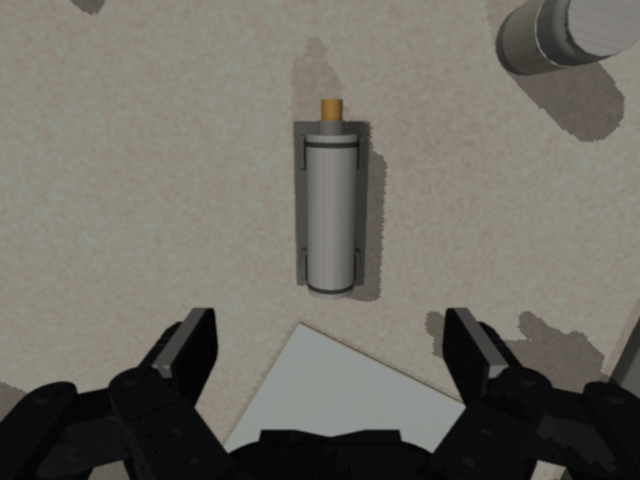

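The wrist view shows the tube centred at about column 331, rows 135–295, with the connector up. The fingers straddle it with clear space on both sides.

```bash
python3 -m jog '[[0,0.02,-0.05,-1.6,0,0,-0.05],[0,0.02,-0.05,-3.2,0,0,-0.05],[0,0.02,-0.05,-4.6,0,0,-0.05],[0,0.02,-0.05,-5.6,0,0,-0.05],[0,0.02,-0.05,-6.2,0,0,-0.05]]'
python3 -m jog '[[0,0,0,-0.5,0,0,0],[0,0,0,-1,0,0,0],[0,0,0,-1.3,0,0,0],[0,0,0,-1.3,0,0,0]]'
python3 -m jog '[[0.6,0,0,0,0,0,0],[0.7,0,0,0,0,0,0],[0.8,0,0,0,0,0,0],[1,0,0,0,0,0,0],[1,0,0,0,0,0,0]]' 80
python3 -m jog '[[1,0,0,0,0,0,0],[1,0,0,0,0,0,0],[1,0,0,0,0,0,0],[1,0,0,0,0,0,0]]'
```

```text
time: 3.35
ee_pos: [0.5273, -0.2581, 0.0444]
tcp_rot: [-90.1, 0.1, -46.6]
wrist_force: [0.0, -0.3, 0.4]
opening: 0.0853
time: 3.75
ee_pos: [0.5289, -0.2574, 0.0132]
tcp_rot: [-90.0, 0.0, -46.5]
wrist_force: [-0.0, 0.7, -1.0]
opening: 0.0853
time: 4.25
ee_pos: [0.5292, -0.2572, 0.0148]
tcp_rot: [-90.0, -0.0, -46.5]
wrist_force: [-3.4, 3.6, 5.8]
opening: 0.0384
time: 4.65
ee_pos: [0.5292, -0.2572, 0.0148]
tcp_rot: [-90.0, -0.0, -46.5]
wrist_force: [-3.0, 3.4, 6.1]
opening: 0.0382
```

```bash
python3 -m jog '[[1,0,0,0.4,0,0,0],[1,0,0,1.2,0,0,0],[1,0,0,2.4,0,0,0],[1,0,0,3.8,0,0,0],[1,0,0,5,0,0,0]]'
python3 -m jog '[[1,0,1,0,0,0,0.5],[1,0,2.5,0,0,0,1],[1,0,4,0,0,0,1.5],[1,0,5.5,0,0,0,2],[1,0,7,0,0,0,2.5]]'
python3 -m jog '[[1,0,1.5,0,0,0,0.5],[1,0,3,0,0,0,1],[1,0,4.5,0,0,0,1.5],[1,0,6,0,0,0,2],[1,0,7.5,0,0,0,2.4]]'
python3 -m jog '[[1,0,1.5,0,0,0,0.4],[1,0.1,2.8,0,0,0,0.8],[1,0.2,3.6,0,0,0,1],[1,0.2,4.1,0,0,0,1],[1,0.2,4.1,0,0,0,1]]'
python3 - <<'E'
from h import *
o=bot.get_obs(); print(o['ee_pos'],o['tcp_rot'],o['wrist_force'],o['opening'])
for c in ['wrist','scene','top']:
    p,d,P=shoot(c,c+'2')
    X,Y,Z=P[...,0],P[...,1],P[...,2]
    q=P[(X>.43)&(X<.66)&(Y>.08)&(Y<.39)]
    t=q[(q[:,2]>.12)&(q[:,2]<.19)]
    e=t[:,:3]; 
    if c!='wrist': e=e
    yaw=np.radians(73); a=np.array([np.cos(yaw),np.sin(yaw)]); n=np.array([-a[1],a[0]])
    s=(e[:,:2]-[.534,.2085])@a; w=(e[:,:2]-[.534,.2085])@n
    print(c,len(e))
    for lo in np.arange(-.1,.11,.01):
        m=(s>=lo)&(s<lo+.01)&(abs(w)<.03)
        if m.sum()>5: print('%.3f n%d w %.3f..%.3f z98 %.4f'%(lo,m.sum(),*np.percentile(w[m],[2,98]),np.percentile(e[m,2],98)))
    h=q[(q[:,2]>.076)&(q[:,2]<.09)]; print('head top',cv2.minAreaRect(h[:,:2].astype(np.float32)) if len(h)>9 else 0)
    f=q[(q[:,2]>.054)&(q[:,2]<.072)&(q[:,1]<.28)]; print('forktops',cv2.minAreaRect(f[:,:2].astype(np.float32)) if len(f)>9 else 0)
a=cv2.imread('pics/wrist2.png'); b=cv2.imread('pics/scene2.png')[130:370,300:620]
cv2.imwrite('pics/b.png',np.hstack([cv2.resize(a,(400,300)),cv2.resize(b,(400,300))]))
E
```

```text
time: 5.15
ee_pos: [0.5291, -0.2574, 0.1409]
tcp_rot: [-90.0, -0.0, -46.5]
wrist_force: [0.5, -0.8, -3.1]
opening: 0.0386
time: 5.65
ee_pos: [0.5289, -0.0811, 0.1393]
tcp_rot: [-90.0, -0.0, -33.9]
wrist_force: [0.5, -0.4, -3.5]
opening: 0.038
time: 6.15
ee_pos: [0.5289, 0.1066, 0.1393]
tcp_rot: [-90.0, -0.0, -21.9]
wrist_force: [0.9, 0.0, -3.4]
opening: 0.0379
time: 6.65
ee_pos: [0.5339, 0.2086, 0.1388]
tcp_rot: [-90.0, 0.0, -16.9]
wrist_force: [0.3, -0.7, -3.2]
opening: 0.0382
[0.53393893 0.2086495  0.13876831] [-9.00077970e+01  1.83861503e-02 -1.69411874e+01] [ 0.33640318 -0.7418935  -3.17882088] 0.03823457310156206
wrist 44736
-0.040 n32 w -0.020..0.019 z98 0.1695
-0.030 n1182 w -0.019..0.018 z98 0.1802
-0.020 n2712 w -0.019..0.018 z98 0.1804
-0.010 n3548 w -0.021..0.020 z98 0.1804
-0.000 n4658 w -0.029..0.029 z98 0.1810
0.010 n6215 w -0.028..0.028 z98 0.1893
0.020 n3540 w -0.018..0.017 z98 0.1804
0.030 n3848 w -0.018..0.017 z98 0.1805
0.040 n4160 w -0.018..0.017 z98 0.1804
0.050 n4549 w -0.018..0.017 z98 0.1806
0.060 n4107 w -0.018..0.017 z98 0.1802
0.070 n2233 w -0.010..0.009 z9
[... 695 characters left out ...]
w -0.022..0.011 z98 0.1787
0.070 n82 w -0.012..0.003 z98 0.1693
0.080 n61 w -0.010..0.004 z98 0.1683
head top ((0.5748568177223206, 0.3366999626159668), (0.033313825726509094, 0.06037861853837967), 72.34710693359375)
forktops ((0.5351758003234863, 0.20747698843479156), (0.10871126502752304, 0.06320688128471375), 73.29650115966797)
top 366
-0.070 n107 w -0.017..0.019 z98 0.1819
-0.060 n89 w -0.018..0.020 z98 0.1833
-0.050 n80 w -0.017..0.018 z98 0.1819
-0.040 n50 w -0.017..0.009 z98 0.1818
-0.030 n29 w -0.018..-0.002 z98 0.1815
-0.020 n10 w -0.024..-0.012 z98 0.1739
head top 0
forktops ((0.5178591012954712, 0.16677963733673096), (0.017276955768465996, 0.054615214467048645), 72.88678741455078)
```

View pics/b.png

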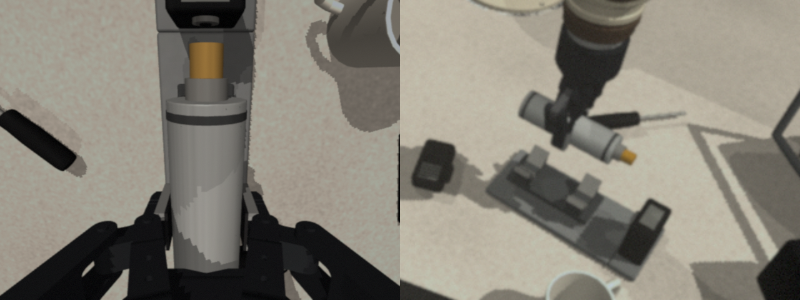

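The tube hangs level between the fingers, over the jig axis with the connector facing the head. The wrist view shows the stub at (205,60) and the head socket at (205,10). I'll measure the offset along the axis more finely.

```bash
python3 - <<'E'
from h import *
yaw=np.radians(73); a=np.array([np.cos(yaw),np.sin(yaw)]); n=np.array([-a[1],a[0]]); S=np.array([.534,.2085])
for c in ['wrist','scene']:
    p,d,P=shoot(c)
    s=(P[...,:2]-S)@a; w=(P[...,:2]-S)@n; z=P[...,2]
    wc=-.0005 if c=='wrist' else -.002
    m=(abs(w-wc)<.006)&(z>.158)&(z<.183)
    b=m&(z>.175)
    print(c,'connector tip s',np.percentile(s[m],[99,99.8]),'barrel top s',np.percentile(s[b],[.3,1,99,99.7]))
    t=b&(abs(s)>.025); k=np.polyfit(s[t],z[t],1); print('slope deg',np.degrees(np.arctan(k[0])),'z0',k[1])
    t=(z>.165)&(z<.183)&(abs(w)<.03)&(s>.025)&(s<.065)
    ss=np.arange(.028,.064,.004); mid=[np.mean(np.percentile(w[t&(abs(s-x)<.002)],[1,99])) for x in ss]; print('yaw err',np.degrees(np.polyfit(ss,mid,1)[0]),np.mean(mid))
    if c=='scene':
        f=(z>.052)&(z<.072)&(abs(w)<.04)&(abs(s)<.07)
        for g in (f&(s<0),f&(s>0)): print('fork s',np.percentile(s[g],[1,5,95,99]),'w',np.percentile(w[g],[1,99]),'z',np.percentile(z[g],98))
    hd=(z>.074)&(z<.084)&(s>.1)&(s<.16); print('head front s',np.percentile(s[hd],[1,5,99]),'w',np.percentile(w[hd],[1,99]))
E
```

```text
wrist connector tip s [0.08596408 0.08668587] barrel top s [-0.02470766 -0.02379343  0.06173458  0.06192512]
slope deg -0.06792905015373175 z0 0.17955438020797349
yaw err -0.019125716999868116 -0.0012903651081844116
head front s [0.10097995 0.10476013 0.12477144] w [-0.13168251  0.02873563]
scene connector tip s [0.08592403 0.08607295] barrel top s [-0.06842617 -0.06750144  0.06076051  0.06129087]
slope deg -0.06086719008697163 z0 0.178819270448001
yaw err 1.0297641342202193 -0.005910348366220433
fork s [-0.05436883 -0.05321088 -0.03080926 -0.03032969] w [-0.03168933  0.02671219] z 0.06432629210516488
fork s [0.02956223 0.03062025 0.05299162 0.05340179] w [-0.03129512  0.02730441] z 0.06399136274377383
head front s [0.10133592 0.10566124 0.1554822 ] w [-0.20650471  0.87982816]
```

The tube is level and its yaw is right. It sits about 3.5 mm short of centre along the cradle, so I'll correct that and descend to 6–8 mm above contact.

```bash
python3 -m jog '[[1,0.02,0.14,-0.4,0,0,0],[1,0.02,0.14,-1.2,0,0,0],[1,0.02,0.14,-2,0,0,0],[1,0.02,0.14,-2.6,0,0,0],[1,0.02,0.14,-2.9,0,0,0]]'
python3 -m jog '[[1,0,0,-0.2,0,0,0],[1,0,0,-0.3,0,0,0],[1,0,0,-0.4,0,0,0],[1,0,0,-0.4,0,0,0]]'
python3 - <<'E'
from h import *
o=bot.get_obs(); print(o['ee_pos'],o['wrist_force'])
yaw=np.radians(73); a=np.array([np.cos(yaw),np.sin(yaw)]); n=np.array([-a[1],a[0]]); S=np.array([.534,.2085])
for c in ['wrist','scene']:
    p,d,P=shoot(c,c+'3')
    s=(P[...,:2]-S)@a; w=(P[...,:2]-S)@n; z=P[...,2]
    m=(abs(w)<.006)&(z>.06)&(z<.105)&(s<.1); b=m&(z>.09)
    print(c,'tip',np.percentile(s[m],[99,99.8]),'barrel',np.percentile(s[b],[.3,99.7]),'top',np.percentile(z[b],90))
    f=(z>.05)&(z<.07)&(abs(w)>.021)&(abs(w)<.04)&(abs(s)<.06)
    for g in (f&(s<-.025),f&(s>.025)):
        if g.sum()>9: print('fork s',np.percentile(s[g],[1,99]),'w',np.percentile(w[g],[1,99]),'n',g.sum())
x=cv2.imread('pics/wrist3.png'); y=cv2.imread('pics/scene3.png')[180:370,320:573]
cv2.imwrite('pics/c.png',np.hstack([cv2.resize(x,(400,300)),cv2.resize(y,(400,300))]))
E
```

```text
time: 7.4
ee_pos: [0.5339, 0.2106, 0.0642]
tcp_rot: [-90.1, 0.1, -17.0]
wrist_force: [-0.2, -0.6, -2.8]
opening: 0.0381
time: 7.8
ee_pos: [0.5348, 0.2111, 0.0566]
tcp_rot: [-90.0, -0.0, -17.0]
wrist_force: [-0.1, 0.7, -2.6]
opening: 0.0383
[0.53483036 0.21114204 0.05656744] [-0.06032907  0.6719363  -2.61236467]
wrist tip [0.09038217 0.09109348] barrel [-0.02031884  0.06634815] top 0.09805490198676468
fork s [-0.05076944 -0.02953351] w [-0.02832557  0.02682169] n 776
fork s [0.03045728 0.05430841] w [-0.03013519  0.03025326] n 2595
scene tip [0.09045827 0.09063843] barrel [-0.06362869  0.06556467] top 0.09788091571599744
fork s [-0.05438232 -0.03016546] w [-0.03201708 -0.02228466] n 93
fork s [0.02972275 0.05336452] w [-0.03150235 -0.02146731] n 103
```

View pics/c.png

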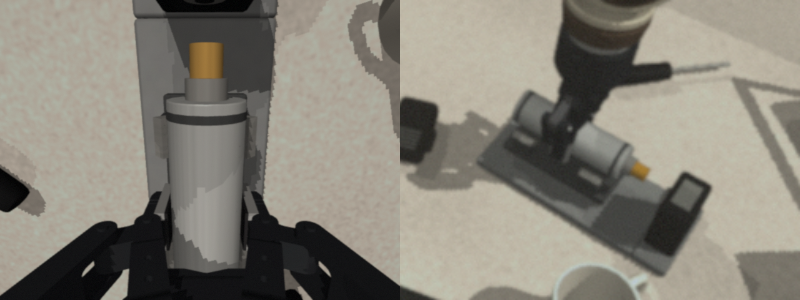

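The tube is over the V forks with the stub in line with the head socket, offset by about 0.5 mm along the axis. Next is the slow approach to contact.

```bash
python3 -m jog '[[1,0,0,-0.08,0,0,0],[1,0,0,-0.15,0,0,0],[1,0,0,-0.2,0,0,0],[1,0,0,-0.24,0,0,0],[1,0,0,-0.28,0,0,0]]'
for i in 1; do python3 -m jog '[[1,0,0,-0.02,0,0,0],[1,0,0,-0.04,0,0,0],[1,0,0,-0.06,0,0,0],[1,0,0,-0.08,0,0,0],[1,0,0,-0.1,0,0,0]]'; done
python3 -m jog '[[1,0,0,-0.02,0,0,0],[1,0,0,-0.04,0,0,0],[1,0,0,-0.06,0,0,0],[1,0,0,-0.08,0,0,0],[1,0,0,-0.1,0,0,0]]'
python3 -c "
from workcell import bot
o=bot.get_obs();print(o['ee_pos'],o['wrist_force'],o['torque'])"
```

```text
time: 8.4
ee_pos: [0.5346, 0.2111, 0.0492]
tcp_rot: [-90.0, 0.0, -17.0]
wrist_force: [0.2, 0.2, -3.9]
opening: 0.0382
time: 8.9
ee_pos: [0.5346, 0.2111, 0.0471]
tcp_rot: [-90.0, -0.0, -17.0]
wrist_force: [-2.8, -0.9, 3.7]
opening: 0.0378
time: 9.4
ee_pos: [0.5347, 0.2111, 0.0454]
tcp_rot: [-90.0, -0.0, -17.0]
wrist_force: [-5.0, -2.1, 7.5]
opening: 0.0383
[0.534671   0.2111043  0.04538797] [-5.03074503 -2.05863432  7.46553148] [-0.30814126  0.87485761  0.00475121]
```

Contact was gentle, but there is a lateral force: the V is pushing the tube towards +n (world -x). I'll shift sideways to relieve it.

```bash
python3 -m jog '[[1,-0.01,0,0,0,0,0],[1,-0.02,0.01,0,0,0,0],[1,-0.02,0.01,0,0,0,0]]'
python3 -m jog '[[1,-0.01,0,0,0,0,0],[1,-0.02,0,0,0,0,0],[1,-0.02,0,0,0,0,0]]'
python3 -c "
from workcell import bot
o=bot.get_obs();print(o['ee_pos'],o['wrist_force'],o['torque'],o['tcp_rot'])"
```

```text
time: 9.7
ee_pos: [0.5345, 0.2113, 0.0456]
tcp_rot: [-90.0, -0.1, -17.0]
wrist_force: [-4.1, -2.3, 7.0]
opening: 0.0384
time: 10.0
ee_pos: [0.5345, 0.2113, 0.0458]
tcp_rot: [-89.9, -0.1, -17.0]
wrist_force: [-1.9, -2.8, 7.2]
opening: 0.0383
[0.53453614 0.21126154 0.0457711 ] [-1.87691927 -2.77657101  7.24394542] [-0.47341634  0.17669312  0.20657935] [-89.94440784  -0.13825653 -17.00219086]
```

```bash
python3 -m jog '[[1,-0.01,-0.02,-0.03,0,0,0],[1,-0.01,-0.02,-0.05,0,0,0],[1,-0.01,-0.02,-0.07,0,0,0],[1,-0.01,-0.02,-0.09,0,0,0],[1,-0.01,-0.02,-0.11,0,0,0]]'
python3 -m jog '[[1,0,0,-0.02,0,0,0],[1,0,0,-0.04,0,0,0],[1,0,0,-0.06,0,0,0],[1,0,0,-0.08,0,0,0],[1,0,0,-0.1,0,0,0]]'
python3 -c "
from workcell import bot
o=bot.get_obs();print(o['ee_pos'],o['wrist_force'],o['torque'],o['tcp_rot'])"
```

```text
time: 10.5
ee_pos: [0.5345, 0.2113, 0.0434]
tcp_rot: [-89.9, -0.2, -17.0]
wrist_force: [-1.3, 0.1, 8.9]
opening: 0.0382
time: 11.0
ee_pos: [0.5346, 0.2113, 0.0412]
tcp_rot: [-89.9, -0.2, -17.0]
wrist_force: [-2.0, -0.8, 11.4]
opening: 0.0384
[0.53455016 0.21129651 0.04115435] [-1.97244332 -0.76010337 11.3826945 ] [-0.13380677  0.36169298  0.1096753 ] [-89.87099073  -0.16562764 -16.98504852]
```

```bash
python3 -m jog '[[1,-0.005,0,-0.02,0,0,0],[1,-0.01,0,-0.04,0,0,0],[1,-0.01,0,-0.06,0,0,0],[1,-0.01,0,-0.08,0,0,0],[1,-0.01,0,-0.1,0,0,0]]'
python3 -m jog '[[1,0,0,-0.02,0,0,0],[1,0,0,-0.04,0,0,0],[1,0,0,-0.06,0,0,0],[1,0,0,-0.08,0,0,0]]'
python3 -c "
from workcell import bot
o=bot.get_obs();print(o['ee_pos'],o['wrist_force'],o['torque'],o['tcp_rot'])"
```

```text
time: 11.5
ee_pos: [0.5345, 0.2113, 0.039]
tcp_rot: [-89.9, -0.2, -17.0]
wrist_force: [-2.1, -1.5, 13.1]
opening: 0.0382
time: 11.9
ee_pos: [0.5345, 0.2113, 0.0371]
tcp_rot: [-89.9, -0.2, -17.0]
wrist_force: [-2.2, -1.9, 13.6]
opening: 0.0384
[0.53452317 0.21129505 0.03712322] [-2.21455772 -1.86567458 13.59576656] [-0.25256116  0.42571256  0.10064809] [-89.85481277  -0.198786   -16.99034208]
```

Nearly at the stop. I'll continue slowly and watch for the force to rise steeply.

```bash
python3 -m jog '[[1,0,0,-0.01,0,0,0],[1,0,0,-0.02,0,0,0],[1,0,0,-0.03,0,0,0]]'
python3 -m jog '[[1,0,0,-0.01,0,0,0],[1,0,0,-0.02,0,0,0],[1,0,0,-0.03,0,0,0]]'
python3 -m jog '[[1,0,0,-0.01,0,0,0],[1,0,0,-0.02,0,0,0]]'
python3 - <<'E'
from h import *
o=bot.get_obs(); print(o['ee_pos'],o['wrist_force'],o['torque'])
yaw=np.radians(73); a=np.array([np.cos(yaw),np.sin(yaw)]); n=np.array([-a[1],a[0]]); S=np.array([.534,.2085])
for c in ['wrist','scene']:
    p,d,P=shoot(c,c+'4')
    s=(P[...,:2]-S)@a; w=(P[...,:2]-S)@n; z=P[...,2]
    m=(abs(w)<.006)&(z>.05)&(z<.088)&(s<.1); b=m&(z>.07)&(s<.07)
    print(c,'tip',np.percentile(s[m],[99,99.8]),'barrel',np.percentile(s[b],[.3,99.7]),'top',np.percentile(z[b],90))
    t=b&(abs(s)>.025); print('slope',np.degrees(np.polyfit(s[t],z[t],1)[0]))
    f=(z>.04)&(z<.062)&(abs(w)>.022)&(abs(w)<.04)&(abs(s)<.06)
    for g in (f&(s<-.025)&(w>0),f&(s<-.025)&(w<0),f&(s>.025)&(w>0),f&(s>.025)&(w<0)):
        if g.sum()>9: print('fork s',np.percentile(s[g],[1,99]),'w',np.percentile(w[g],[1,99]),'ztop',np.percentile(z[g],95),'n',g.sum())
E
```

```text
time: 12.2
ee_pos: [0.5346, 0.2113, 0.0368]
tcp_rot: [-89.8, -0.2, -17.0]
wrist_force: [-4.4, -2.8, 18.9]
opening: 0.0385
time: 12.5
ee_pos: [0.5346, 0.2113, 0.0367]
tcp_rot: [-89.8, -0.2, -17.0]
wrist_force: [-6.7, -3.4, 23.1]
opening: 0.0379
time: 12.7
ee_pos: [0.5346, 0.2113, 0.0367]
tcp_rot: [-89.8, -0.2, -17.0]
wrist_force: [-8.0, -3.3, 26.8]
opening: 0.038
[0.53459717 0.21131717 0.03668622] [-8.02206172 -3.28850368 26.84996629] [-0.69206874  1.52632039  0.14600435]
wrist tip [0.09038832 0.09106348] barrel [-0.0202139   0.06632334] top 0.07836459026487501
slope -0.3595173674930046
fork s [-0.04146046 -0.0291238 ] w [0.02205063 0.02522263] ztop 0.054626704228933176 n 268
fork s [-0.04166829 -0.02913734] w [-0.02567756 -0.02201292] ztop 0.054499754590505115 n 340
fork s [0.03039586 0.05418531] w [0.02203026 0.03037521] ztop 0.05463727039505202 n 1637
fork s [0.03056181 0.05436092] w [-0.03024405 -0.02207213] ztop 0.05455666957184137 n 1596
scene tip [0.09041331 0.0906003 ] barrel [-0.06367762  0.06553259] top 0.07809347037307189
slope -0.022019886106156558
fork s [-0.05559731 -0.03004836] w [-0.0327037  -0.02241812] ztop 0.054371571307804754 n 92
fork s [0.03000919 0.05340655] w [-0.03124833 -0.02251081] ztop 0.05444985832007192 n 100
```

The cradle is at its stop: the height has halted while the force rises, and the fork tops dropped 10 mm from about 0.0645. I'll trim the remaining side load so both faces bear evenly.

```bash
python3 -m jog '[[1,-0.02,0,0,0,0,0],[1,-0.04,0,0,0,0,0],[1,-0.05,0,0,0,0,0],[1,-0.05,0,0,0,0,0]]'
python3 -m jog '[[1,-0.02,0,0,0,0,0],[1,-0.03,-0.01,0,0,0,0],[1,-0.03,-0.01,0,0,0,0],[1,-0.03,-0.01,0,0,0,0]]'
```

```text
time: 13.2
ee_pos: [0.5345, 0.2114, 0.0367]
tcp_rot: [-89.8, -0.4, -17.0]
wrist_force: [-0.5, -3.4, 21.7]
opening: 0.0382
time: 13.6
ee_pos: [0.5345, 0.2114, 0.0367]
tcp_rot: [-89.7, -0.4, -17.0]
wrist_force: [3.1, -1.2, 17.6]
opening: 0.0378
```

```bash
python3 -m jog '[[1,0.02,0,-0.01,0,0,0],[1,0.03,0,-0.02,0,0,0],[1,0.03,0,-0.03,0,0,0],[1,0.03,0,-0.03,0,0,0],[1,0.03,0,-0.03,0,0,0]]'
python3 -m jog '[[1,0,0,0,0,0,0],[1,0,0,0,0,0,0],[1,0,0,0,0,0,0],[1,0,0,0,0,0,0],[1,0,0,0,0,0,0]]'
python3 - <<'E'
from h import *
o=bot.get_obs(); print(o['ee_pos'],o['wrist_force'],o['torque'])
yaw=np.radians(73); a=np.array([np.cos(yaw),np.sin(yaw)]); n=np.array([-a[1],a[0]]); S=np.array([.534,.2085])
for c in ['wrist','scene']:
    p,d,P=shoot(c,c+'5')
    s=(P[...,:2]-S)@a; w=(P[...,:2]-S)@n; z=P[...,2]
    m=(abs(w)<.006)&(z>.05)&(z<.088)&(s<.1); b=m&(z>.07)&(s<.07)
    print(c,'tip',np.percentile(s[m],99.5),'top',np.percentile(z[b],90))
    t=(z>.06)&(z<.088)&(abs(w)<.021)&(s>.03)&(s<.055); print('tube w',np.percentile(w[t],[1,99]))
    f=(z>.04)&(z<.062)&(abs(w)>.022)&(abs(w)<.04)&(abs(s)<.06)&(s>.025)
    print('fork ztop',np.percentile(z[f],95),'w',np.percentile(w[f],[1,99]))
x=cv2.imread('pics/wrist5.png'); y=cv2.imread('pics/scene5.png')[180:370,320:573]
cv2.imwrite('pics/d.png',np.hstack([cv2.resize(x,(400,300)),cv2.resize(y,(400,300))]))
E
```

```text
time: 14.1
ee_pos: [0.5345, 0.2114, 0.0366]
tcp_rot: [-89.7, -0.4, -17.0]
wrist_force: [-4.3, -3.6, 26.5]
opening: 0.0381
time: 14.6
ee_pos: [0.5346, 0.2114, 0.0367]
tcp_rot: [-89.7, -0.4, -17.0]
wrist_force: [-3.4, -2.7, 27.5]
opening: 0.0387
[0.53455195 0.2114143  0.03665487] [-3.41803955 -2.70515761 27.45829534] [-0.53925151  0.6330555   0.27894159]
wrist tip 0.0908795023565504 top 0.07827522179791041
tube w [-0.01819885  0.01821666]
fork ztop 0.054611562213312384 w [-0.03012455  0.03022791]
scene tip 0.0905380773329105 top 0.0778551238502812
tube w [-0.0204645   0.01147741]
fork ztop 0.0550702030200094 w [-0.03244224 -0.02222535]
```

View pics/d.png

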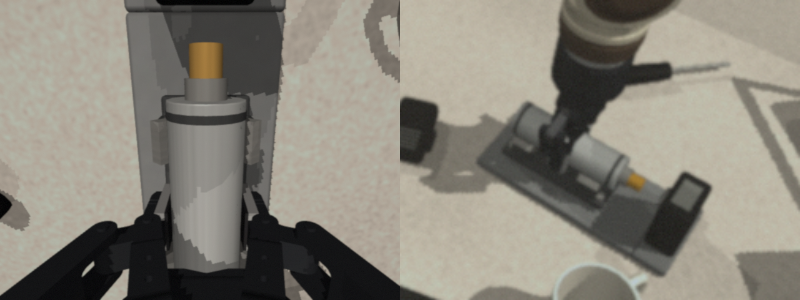

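The tube lies symmetrically in the forks: tube ±18.2 mm and forks ±30.2 mm about the axis. The stub points at the head, the push is a steady 27 N and the side load is small. Handing in.

```bash
python3 -c "
from workcell import bot
print(bot.job_done())"
```

```text
the job is handed in; nothing more can be done
None
```

The filter tube is in the test cradle with its connector facing the test head, held pressed on the cradle's lower stop. The job was handed in after about 15 s of robot time. I gripped the tube at its middle with 80 N, lifted it from the rest and carried it over the mic. I lowered it into the V at about 5 mm/s, then pressed it down at about the same slow speed.

**What the last checks showed:**
- **At the stop:** the fork tops dropped about 10 mm. The tube's top is at about 78 mm, which puts its axis at about 58 mm. The arm stopped moving while the force kept rising, and it now holds a steady 27 N or so, where about 13 N is needed.
- **Both sides of the V:** in the wrist camera the tube is centred between the forks to within a few tenths of a millimetre. The remaining side force is about 3–4 N, which fits contact on both faces.
- **Centred along the cradle:** the tube is within about 0.5–1 mm, with its connector tip at 90.5–90.9 mm where 90 mm is ideal.

**What disagreed or needed correcting:**
- **Object finder:** it mislabelled the tube once, so I located the tube and jig from the depth images instead.
- **Scene camera:** it read about 2 mm to one side of the wrist camera, which is within the stated calibration.
- **First contact:** it was slightly off to one side, which I trimmed out. Side force came back near the stop (about 7 N) and my first correction overshot; after a second one it settled.
- **Bystanders:** I did not measure the other objects again at the end; the arm's path stayed clear of them.

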